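# Knock the jig's two sprung locking pins down

### The arm

A 6-joint arm with a two-finger parallel gripper is mounted at the origin on the work surface. World frame = base frame: x ahead of the robot, y to its left, z up, the work surface at z = 0. Lengths are in m, angles in rad, forces in N, time in s.
With the tool pointing down it reaches from about 0.35 to 0.975 m from the base axis. Payload 4.9 kg.
Tool frame: the origin (TCP) lies at the very end of the fingers, on their centre line; the grasp point (between the pads) lies 19 mm behind it; z points along the fingers, y is the line along which they close (so a half turn about z gives the same grasp; the last joint's range is limited). The gripper opens to 85 mm and grips with 20 to 120 N. Pads are 22 mm wide; open, the fingers measure 114 mm over their backs; the gripper's body (76 mm by 85 mm) begins 54 mm behind the grasp point. The pads swing forward as they close: fully open they stand 13 mm farther back than shut.
Start: joints at [-1.461, 0.053, 1.613, -0, 1.476, -0.119], TCP at [0.142, -0.609, 0.231] pointing down, gripper open.
Joint ranges: [-3.01, 3.01], [-1.01, 2.22], [0.06, 2.58], [-1.02, 4.17], [0.09, 2.62], [-3.14, 3.14]. Speed limits (rad/s): [2.57, 2.57, 3.14, 3.14, 3.14, 3.14].

### API

Orientations are given as a unit quaternion [w, x, y, z].
In Python, from plant import manip gives the robot as it stands.
- The arm moves only by the shell command python3 -m pendant 'ROWS'. ROWS is JSON, a list of rows, each a list of 3 entries, a list of its own where there are three numbers: the opening, from 0 (shut) to 1 (fully open), then the shift along the tool's x, y, z in units of 12 cm (1.0 is 12 cm), then the turn about the tool's z in units of pi rad (1.0 is pi rad). In form: [[gripper, [dx, dy, dz], roll], ...]. A call has 1 to 10 rows; each row is the pose to reach, as a shift and turn from the pose commanded when the call began, along the tool's axes at that moment, turning the shorter way round; what a row does not reach only later rows make up. A row lasts 1/10 s, in which the tool goes at most 50 mm and 8.59 degrees, less where a joint would pass 70% of its speed; a pose out of reach is approached as far as the arm can. A call with a number of a shift or a turn outside -1 to 1 is refused whole. A call with a gripper value outside its range is refused whole. The fingers move at their own pace and stop on an object; the grip force is fixed at half the most. Time passes only in rows, so rows that repeat a pose let the fingers close. It gives the time, the measured TCP pose, the force, the opening and the grip force at its end, in the units of the state.
- manip.state(): the state, without advancing time (a new reading comes with each control period).
- manip.grab_frame(name): name is "scene" or "top" or "wrist"; returns a dict with "img" (384x512x3 uint8, red, green, blue), "fx", "fy", "cx", "cy" (pixels), "eye" and "rotation" of the camera in the world; the wrist camera has in their place "tool_from_camera" (4x4, takes a point from camera to tool coordinates, whose origin is the TCP and whose axes are the flange's). Camera axes: x right, y down, z forward; pixel columns grow to the right and rows downward; lengths in m; the calibration is good to about 2 mm. The wrist camera is an equidistant fisheye: a pixel r from the principal point sees the ray r / f radians off the axis. A picture is of the moment at which its call begins: read the wrist's pose just before it. There is no depth.
- manip.job_done(): hands the job in; it is judged then, once.
The state is a dict: "time": time; "joint_pos": joint angles; "joint_vel": joint speeds; "joint_efforts": joint torques, N m; "tool_pos": TCP position; "tool_rot": TCP orientation; "contact_force": force on the tool from outside, world axes, zero at the start; "ft_torque": the same for the moment, N m; "gripper_width": opening from 0.0 (shut) to 1.0 (fully open); "grasp_force": force on a finger pad.
Only numpy, scipy, OpenCV 4.12 (cv2) and the standard library are available. Lean on these libraries where they do the work, as an engineer would, in place of code of your own. Each camera call takes 0.05 s, during which the arm holds its last target. There are 200 camera calls.

### The job

Take the wooden mallet from its cork pad and, using only the mallet, knock both sprung steel pins of the clamping jig down until each one catches and stays down by itself; each catches at a different depth that cannot be seen, so feel for it, and do not drive hard on a pin that has already hit bottom. Then stand the mallet back on its pad the way it was, let go, and leave everything else on the bench where it is.

Things in the scene. Friction and masses are not known exactly. Their poses are not given: they have to be found in the camera images.
- mallet: Wooden mallet, 0.45 kg, standing on its striking face on the pad. Head 66 (x) x 50 (y) x 96 (z) mm. Level handle 24 mm wide (y), 32 mm high, its axis 50 mm above the striking face, from the head's -x side (x = -33) to x = -157 mm. Origin: centre of the striking face (underside), z up. Centre of mass about x = -15 mm. Hold it by the handle close to the head (x about -53) or by the head.
- pad: Square cork pad fixed to the bench, 120 x 120 x 6 mm, origin at the centre of its underside. The mallet belongs in its middle.
- jig: Clamping jig fixed to the bench: plywood foot 130 x 300 x 12 mm, on it a beech block 80 (x) x 260 (y) mm whose flat top is 92 mm above the bench, a board clamped in its slot. Origin: centre of the underside. Two alike steel pins stand in its top at x = 0, y = +60 mm (left) and -60 mm (right).
- pin_left_top (a point): Centre of the top of the jig's left (+y) pin: upright, steel, 24 mm diameter, 56 mm proud of the jig when up. Spring 3 N at first, 8 N deep; passing the catch adds about 5 N. The unseen catch is 16 to 43 mm down, a hard stop 3 to 4 mm below it; let go, a caught pin comes back those few mm and stays, one not caught springs right up. Bears up to 60 N.
- pin_right_top (a point): The same for the right (jig's -y) pin; its catch is at its own depth in the same range.
- pin_left (a joint): How far the left pin is down, in m: 0 = up, grows downwards.
- pin_right (a joint): How far the right pin is down, in m: 0 = up, grows downwards.
- glue: Glue bottle, 60 mm diameter, 130 mm tall, bystander behind the mallet. Origin under its centre.
- offcut: Wood offcut 60 x 150 x 28 mm, bystander behind the jig. Origin under its centre.
- screwdriver: Screwdriver, 200 mm long, lying in front of the jig, bystander.
- brush: Paint brush, 190 mm long, bystander to the left.
- square: Try square, wooden stock 120 mm, blade 190 mm, bystander to the right.
- tape: Roll of paper tape, 100 mm diameter, 24 mm high, bystander to the left.
There are look-alikes about, which are no part of the job. Of the things shaped like the pad, the cork one is meant.

How it is judged:
On the way, in this order (a step that is already met when the one before it is completed fails the run):
1. one of the pins is driven down under the mallet (((value of joint pin_left above 0.014 m and contact force between mallet and pin_left above 2 N) or (value of joint pin_right above 0.014 m and contact force between mallet and pin_right above 2 N))), for 0.02 s.
2. both pins are down (value of joint each of pin_left, pin_right above 0.014 m), for 0.2 s.
At the end, for the whole second after the job is handed in: Both pins caught: each stays more than 14 mm down by itself. The mallet stands upright (within 0.1 rad) and still on its striking face on the cork pad, its head's centre within 35 mm of the pad's centre (all of step 2 and horizontal distance between mallet and pad below 0.035 m and angle between mallet's own z axis and vertical below 0.1 rad and height (world z) of mallet below 0.012 m and linear speed of mallet below 0.02 m/s); the robot touches nothing.
It fails at once if the robot itself touches a pin (over 1 N) (contact force between any of the arm, the fingers and pin_left above 1 N or contact force between any of the arm, the fingers and pin_right above 1 N).
It fails at once if a pin is driven with more than 60 N (contact force between mallet and pin_left above 60 N or contact force between mallet and pin_right above 60 N).
It fails at once if a bystander is moved by more than 30 mm (distance of any of glue, offcut, screwdriver, brush, square, tape from where it was at the start of the episode above 0.03 m).
It also fails if it takes over 54 s, if anything falls off the work surface, if the arm or the gripper's body presses on something with over 40 N, if the wrist force passes 120 N, or if a joint passes its speed limit or range.

## Working session

There is one attempt and no reset: what is moved stays moved. The work goes in short steps, Python scripts to look and compute and a shell command to move; the robot and the scene stay as the last step left them, time stands still between calls to the robot, and variables do not carry over. Pictures are saved under pics/ and viewed, at most 10 in all, crops included, and the job is handed in when it is done.

```bash
mkdir -p pics; ls
cat > h.py <<'E'
import numpy as np, cv2
from plant import manip
from scipy.spatial.transform import Rotation as R
def ray(f,u,v):
    d=np.array([(u-f["cx"])/f["fx"],(v-f["cy"])/f["fy"],1.]);return np.array(f["eye"]),np.array(f["rotation"])@d
def onz(f,u,v,z):
    e,d=ray(f,u,v);return e+d*(z-e[2])/d[2]
def tri(rs):
    A=np.zeros((3,3));b=np.zeros(3)
    for e,d in rs:
        d=d/np.linalg.norm(d);P=np.eye(3)-np.outer(d,d);A+=P;b+=P@e
    p=np.linalg.solve(A,b);return p
E
python3 - <<'E'
from h import *
import pickle
F={}
for n in("scene","top"):
    f=manip.grab_frame(n);F[n]=f
    cv2.imwrite(f"pics/{n}0.png",cv2.resize(f["img"][:,:,::-1],(800,600),interpolation=cv2.INTER_CUBIC))
    print(n,f["fx"],f["cx"],f["cy"],f["eye"],f["rotation"])
pickle.dump(F,open("F.pkl","wb"))
print(manip.state())
E
```

```text
pics
scene 361.37151882415634 255.14365635321104 191.9457238964521 [1.50246916 0.33801044 0.97646137] [-0.255815    0.53334387  0.72796108 -0.34666362]
top 400.6419826349897 260.5426507144072 197.33101386966266 [0.33238229 0.02397701 1.4255991 ] [ 0.04574558 -0.70318406  0.70825492 -0.0425969 ]
{'time': 0.1, 'joint_pos': array([-1.46102118e+00,  5.32991645e-02,  1.61415586e+00, -3.67273259e-05,
        1.47603118e+00, -1.18970048e-01]), 'joint_vel': array([-2.21454581e-05, -2.12465389e-03, -3.04125224e-03, -1.71994127e-04,
       -5.23162625e-04, -2.93654152e-04]), 'joint_efforts': array([ 1.23722157e-04, -3.94903994e+01, -3.71362495e+01, -1.48101653e-04,
        3.89687601e-03,  3.88844668e-06]), 'tool_pos': array([ 0.14166763, -0.60814422,  0.23018131]), 'tool_rot': array([-9.46849203e-04,  9.93465936e-01,  1.14125097e-01, -1.39266827e-05]), 'contact_force': array([ 0.57724907,  0.13971182, -0.10914487]), 'ft_torque': array([0.0196889 , 0.00428166, 0.01498913]), 'grasp_force': 0.0, 'gripper_width': 0.9985555859843477}
```

Rotation is a quaternion [w,x,y,z].

Run:
```python
s=open('h.py').read().replace('np.array(f["rotation"])@d','R.from_quat(np.roll(f["rotation"],-1)).apply(d)')
open('h.py','w').write(s)
```

```text
(no output)
```

View pics/scene0.png

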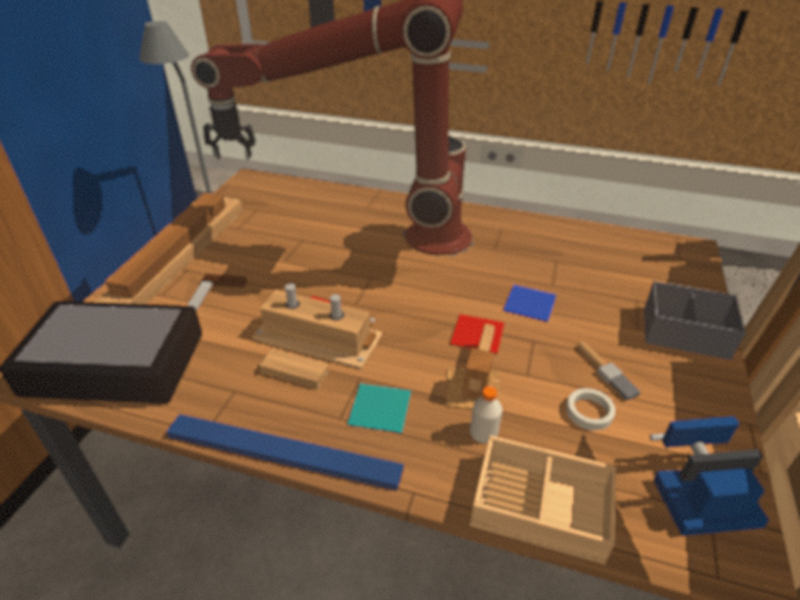

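View pics/top0.png

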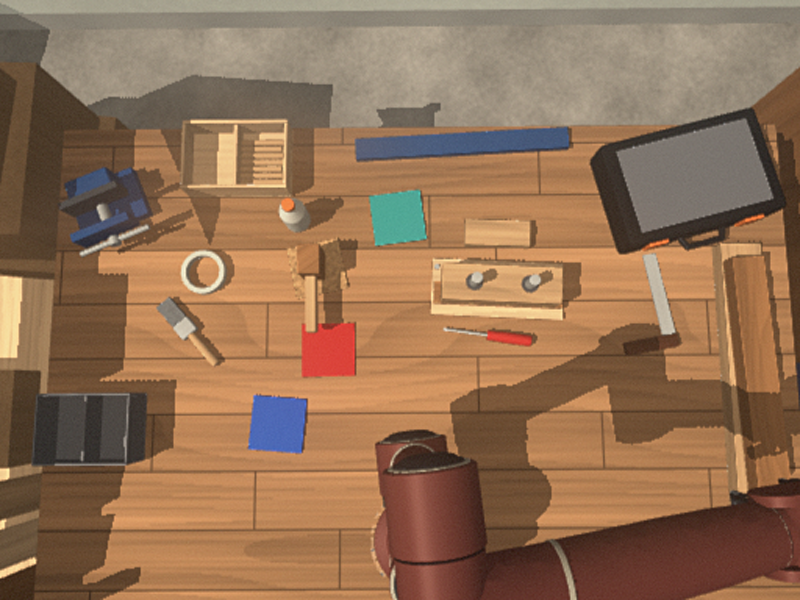

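The top view shows the mallet with its head near (308,258) and handle running to (311,330), the cork pad around (320,267), and pins at (475,280) and (533,282). In the scene view the pins are at (291,290) and (336,300) and the mallet at (470,370). I'll enlarge these areas.

Run:
```python
from h import *
import pickle
F=pickle.load(open("F.pkl","rb"))
def crop(n,u,v,w,h,k):
    return cv2.resize(F[n]["img"][v:v+h,u:u+w,::-1],(w*k,h*k),interpolation=cv2.INTER_CUBIC)
# native px: (800/512=1.5625)
cv2.imwrite("pics/m.png",np.hstack([crop("top",175,145,65,75,6),crop("scene",275,195,65,75,6)]))
cv2.imwrite("pics/j.png",np.vstack([crop("top",270,155,100,54,5),crop("scene",155,175,100,62,5)]))
```

```text
(no output)
```

View pics/m.png

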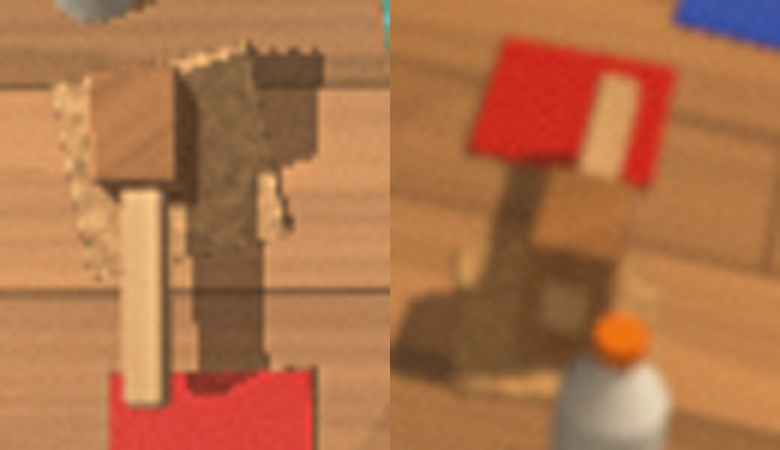

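View pics/j.png

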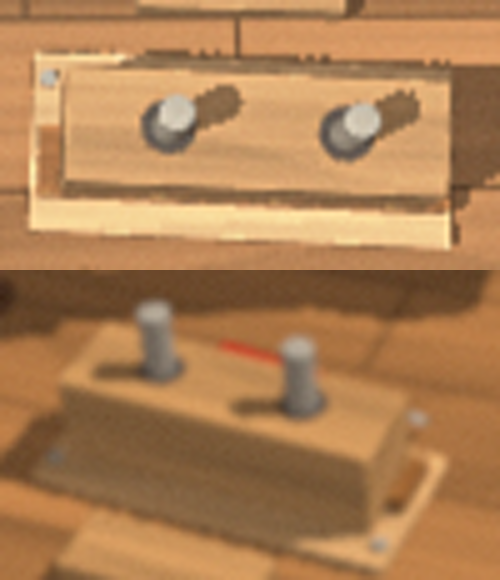

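The mallet crop shows the head's top face at about (90–176, 68–183) and the handle end at (146,404) in the top view, with the pad's corners at (55,82), (250,42), (290,235) and (95,278). The jig crop shows the pin tops at (178,112) and (364,121) in the top view, and at (298,347) and (154,310) in the scene view.

Run:
```python
from h import *
import pickle
F=pickle.load(open("F.pkl","rb"));T,S=F["top"],F["scene"]
tm=lambda u,v:(175+u/6-.42,145+v/6-.42)
sm=lambda u,v:(275+(u-390)/6-.42,195+v/6-.42)
tj=lambda u,v:(270+u/5-.4,155+v/5-.4)
sj=lambda u,v:(155+u/5-.4,175+(v-270)/5-.4)
np.set_printoptions(precision=4,suppress=True)
for n,a,b in[("pinL",tj(178,112),sj(298,347)),("pinR",tj(364,121),sj(154,310)),
 ("headtop",tm(135,125),sm(584,217)),("handle end top",tm(146,404),sm(619,75))]:
    r=[ray(T,*a),ray(S,*b)];p=tri(r)
    print(n,p,[np.round(1000*np.linalg.norm(np.cross(p-e,d/np.linalg.norm(d))),1) for e,d in r])
print("pins@.148",onz(T,*tj(178,112),.148),onz(T,*tj(364,121),.148))
print("jig block corners",*[onz(T,*tj(*c),.092)[:2] for c in[(66,68),(450,75),(448,197),(66,183)]])
print("head top .102",*[onz(T,*tm(*c),.102)[:2] for c in[(90,72),(176,68),(176,178),(97,183)]])
print("handle top .072",*[onz(T,*tm(*c),.072)[:2] for c in[(141,190),(146,404)]])
print("handle edges",*[onz(T,*tm(*c),.072)[:2] for c in[(122,190),(160,190),(127,404),(165,404)]])
print("pad .006",*[onz(T,*tm(*c),.006)[:2] for c in[(55,82),(250,42),(290,235),(95,278)]])
print("glue top",onz(T,292/1.5625,204/1.5625,.13))
print(R.from_quat(np.roll(manip.state()["tool_rot"],-1)).as_matrix())
```

```text
pinL [ 0.5581 -0.1152  0.1469] [np.float64(0.6), np.float64(0.6)]
pinR [ 0.551  -0.235   0.1482] [np.float64(0.7), np.float64(0.7)]
headtop [0.6099 0.2444 0.0947] [np.float64(1.1), np.float64(1.1)]
handle end top [0.4543 0.2393 0.0708] [np.float64(0.3), np.float64(0.3)]
pins@.148 [ 0.5581 -0.1157  0.148 ] [ 0.5513 -0.2356  0.148 ]
jig block corners [ 0.5988 -0.0467] [ 0.592  -0.3061] [ 0.5088 -0.3017] [ 0.5202 -0.0456]
head top .102 [0.6392 0.2679] [0.6411 0.2195] [0.5783 0.2188] [0.5758 0.263 ]
handle top .072 [0.577  0.2432] [0.4542 0.2388]
handle edges [0.5771 0.2541] [0.5769 0.2323] [0.4543 0.2496] [0.4541 0.2281]
pad .006 [0.6554 0.3066] [0.6792 0.1891] [0.5609 0.1644] [0.5359 0.2807]
glue top [0.7213 0.2731 0.13  ]
[[ 0.974   0.2268 -0.0002]
 [ 0.2268 -0.9739  0.0019]
 [ 0.0002 -0.0019 -1.    ]]
```

Everything agrees with the given sizes: pins 120 mm apart with tops at 0.148 m, and the mallet head centre at about (0.609, 0.242) with yaw about 0.03. I'll grip the head across its 50 mm width, because it sits directly over the pins and so leaves no lever arm.

```bash
for i in 1 2 3 ; do python3 -m pendant '[[1,[0.765,-0.861,0],0],[1,[0.765,-0.861,0],0],[1,[0.765,-0.861,0],0],[1,[0.765,-0.861,0],0]]'; done
python3 -c "
from h import *
s=manip.state();print(s['time'],s['tool_pos'],s['joint_pos'])"
```

```text
time: 0.5
tool_pos: [0.2094, -0.4837, 0.2305]
tool_rot: [-0.001, 0.993, 0.116, 0.0]
contact_force: [-0.2, -0.3, -0.5]
gripper_width: 0.999
grasp_force: 0.0
time: 0.9
tool_pos: [0.2751, -0.3631, 0.231]
tool_rot: [-0.0, 0.993, 0.116, 0.0]
contact_force: [0.4, -0.7, 0.2]
gripper_width: 0.999
grasp_force: 0.0
time: 1.3
tool_pos: [0.341, -0.2421, 0.2312]
tool_rot: [-0.0, 0.993, 0.117, 0.0]
contact_force: [0.3, -1.1, 0.1]
gripper_width: 0.998
grasp_force: 0.0
1.3 [ 0.34099101 -0.2421195   0.23123193] [-7.96310953e-01 -4.79662434e-01  2.06662891e+00  7.44442950e-04
  1.55449730e+00  5.40748173e-01]
```

```bash
python3 -m pendant '[[1,[0.765,-0.861,0],0],[1,[0.765,-0.861,0],0],[1,[0.765,-0.861,0],0],[1,[0.765,-0.861,0],0]]' >/dev/null
python3 -m pendant '[[1,[0.765,-0.861,0],0],[1,[0.765,-0.861,0],0],[1,[0.765,-0.861,0],0],[1,[0.765,-0.861,0],0]]' >/dev/null
python3 -m pendant '[[1,[0.765,-0.861,0],0],[1,[0.765,-0.861,0],0],[1,[0.765,-0.861,0],0],[1,[0.765,-0.861,0],0]]' >/dev/null
python3 -m pendant '[[1,[0.765,-0.861,0],0.064],[1,[0.765,-0.861,0],0.064],[1,[0.765,-0.861,0],0.064],[1,[0.765,-0.861,0],0.064],[1,[0.765,-0.861,0],0.064]]'
python3 - <<'E'
from h import *
s=manip.state();f=manip.grab_frame("wrist")
print(s['tool_pos'],R.from_quat(np.roll(s["tool_rot"],-1)).as_matrix(),{k:v for k,v in f.items() if k!='img'})
import pickle;pickle.dump((s,f),open("W1.pkl","wb"))
cv2.imwrite("pics/w1.png",cv2.resize(f["img"][:,:,::-1],(800,600)))
E
```

```text
time: 3.0
tool_pos: [0.6042, 0.2395, 0.2304]
tool_rot: [0.001, 1.0, 0.013, -0.001]
contact_force: [-0.3, 0.2, -0.6]
gripper_width: 0.998
grasp_force: 0.0
[0.60424451 0.23948985 0.23043014] [[ 0.99964745  0.02651894 -0.00131331]
 [ 0.0265168  -0.99964706 -0.00161865]
 [-0.00135577  0.00158325 -0.99999783]] {'fx': 297.3186396354542, 'fy': 297.3186396354542, 'cx': 257.5184544548696, 'cy': 195.80840099929472, 'tool_from_camera': array([[-4.30993676e-04, -9.48303910e-01, -3.17363370e-01,
         8.29320451e-02],
       [ 9.99999709e-01, -6.08544612e-04,  4.60329385e-04,
         7.27744103e-04],
       [-6.29661925e-04, -3.17363079e-01,  9.48303896e-01,
        -1.42770954e-01],
       [ 0.00000000e+00,  0.00000000e+00,  0.00000000e+00,
         1.00000000e+00]])}
```

View pics/w1.png

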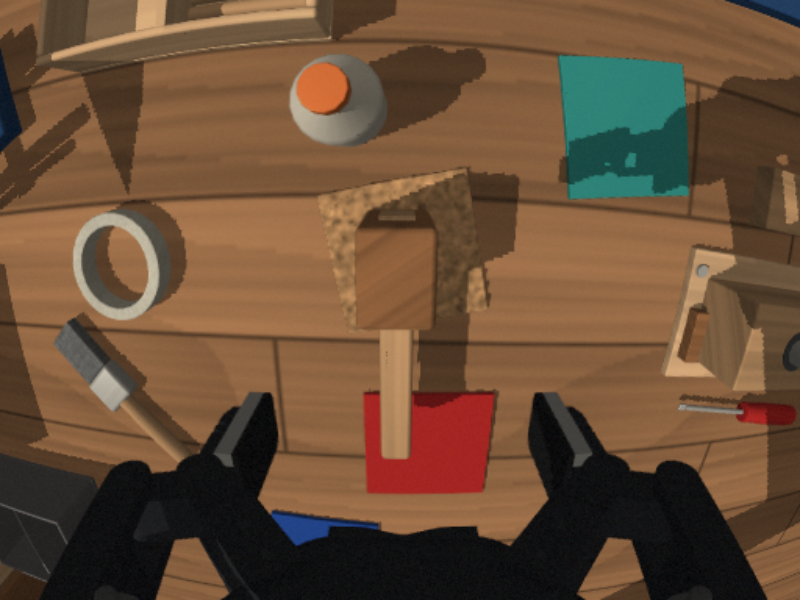

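The wrist view shows the head's top face with corners (357,225), (437,228), (433,329) and (357,326), the handle end at (396,458), and the pad's corners at (319,197), (466,168), (488,308) and (352,327).

```bash
cat >> h.py <<'E'
def wray(s,f,u,v):
    x,y=u-f["cx"],v-f["cy"];r=np.hypot(x,y);t=r/f["fx"]
    d=np.array([np.sin(t)*x/r,np.sin(t)*y/r,np.cos(t)]);M=np.array(f["tool_from_camera"])
    q=R.from_quat(np.roll(s["tool_rot"],-1));return q.apply(M[:3,3])+s["tool_pos"],q.apply(M[:3,:3]@d)
def wz(s,f,u,v,z):
    e,d=wray(s,f,u/1.5625-.18,v/1.5625-.18);return (e+d*(z-e[2])/d[2])[:2]
E
python3 - <<'E'
from h import *
import pickle
s,f=pickle.load(open("W1.pkl","rb"))
np.set_printoptions(precision=4,suppress=True)
for l,z in[([(357,225),(437,228),(433,329),(357,326)],.102),([(396,331),(396,458),(380,458),(411,458)],.072),([(319,197),(466,168),(488,308),(352,327)],.006)]:
    p=np.array([wz(s,f,*c,z) for c in l]);print(p,p.mean(0))
F=pickle.load(open("F.pkl","rb"))["top"]
c=(396/1.5625-.18,276/1.5625-.18)
print(tri([ray(F,175+135/6-.42,145+125/6-.42),wray(s,f,*c)]))
E
```

```text
[[0.646  0.2664]
 [0.6454 0.2193]
 [0.5817 0.2188]
 [0.5825 0.2665]] [0.6139 0.2427]
[[0.5679 0.242 ]
 [0.4579 0.2399]
 [0.4575 0.2527]
 [0.4582 0.2279]] [0.4854 0.2406]
[[0.6538 0.3059]
 [0.6795 0.1905]
 [0.5643 0.1651]
 [0.5443 0.2797]] [0.6105 0.2353]
[0.6116 0.2436 0.0888]
```

```bash
python3 -m pendant '[[1,[0.015,-0.025,0.3],0],[1,[0.015,-0.025,0.6],0],[1,[0.015,-0.025,0.8],0],[1,[0.015,-0.025,0.8],0]]' >/dev/null
python3 -m pendant '[[1,[0,0,0.25],0],[1,[0,0,0.5],0],[1,[0,0,0.735],0],[1,[0,0,0.735],0],[1,[0,0,0.735],0]]'
python3 -m pendant '[[0,[0,0,0],0],[0,[0,0,0],0],[0,[0,0,0],0],[0,[0,0,0],0],[0,[0,0,0],0],[0,[0,0,0],0],[0,[0,0,0],0],[0,[0,0,0],0]]'
```

```text
time: 3.95
tool_pos: [0.6061, 0.2437, 0.0488]
tool_rot: [-0.0, 1.0, 0.013, 0.001]
contact_force: [0.4, 0.1, 0.3]
gripper_width: 1.001
grasp_force: 0.0
time: 4.75
tool_pos: [0.6068, 0.2446, 0.0497]
tool_rot: [-0.0, 1.0, 0.014, 0.002]
contact_force: [-0.7, -1.6, 5.1]
gripper_width: 0.579
grasp_force: 54.2
```

```bash
python3 -m pendant '[[0,[0,0,-0.1],0],[0,[0,0,-0.3],0],[0,[0,0,-0.6],0],[0,[0,0,-0.8],0],[0,[0,0,-0.9],0],[0,[0,0,-0.9],0]]'
python3 -m pendant '[[0,[0,0,-0.2],0],[0,[0,0,-0.5],0],[0,[0,0,-0.7],0],[0,[0,0,-0.7],0],[0,[0,0,-0.7],0]]'
python3 - <<'E'
from h import *
f=manip.grab_frame("wrist");s=manip.state();print(s['tool_pos'],s['ft_torque'])
import pickle;pickle.dump((s,f),open("W2.pkl","wb"))
cv2.imwrite("pics/w2.png",cv2.resize(f["img"][:,:,::-1],(800,600)))
E
```

```text
time: 5.35
tool_pos: [0.6061, 0.2449, 0.1572]
tool_rot: [-0.0, 1.0, 0.014, 0.002]
contact_force: [-0.1, 0.5, -4.2]
gripper_width: 0.578
grasp_force: 55.6
time: 5.85
tool_pos: [0.6045, 0.2443, 0.2368]
tool_rot: [0.0, 1.0, 0.014, -0.001]
contact_force: [-0.6, -0.8, -5.9]
gripper_width: 0.581
grasp_force: 55.6
[0.60389678 0.24413885 0.2354672 ] [ 0.0120274  -0.00141684  0.00826531]
```

View pics/w2.png

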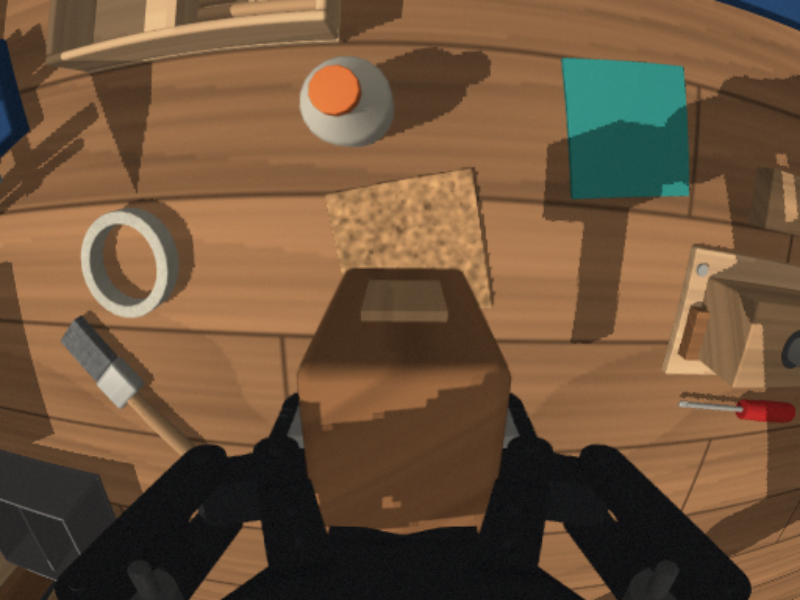

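The mallet is held squarely: the front face's bottom edge runs from (348,268) to (463,268) and is level, and the empty pad has corners at (327,195), (473,168) and (492,305). Next I go to the left pin.

```bash
python3 - <<'E'
from h import *
import pickle
s,f=pickle.load(open("W2.pkl","rb"));M=f["tool_from_camera"]
for n,a,b in[("bot",(348,268),(463,268)),("top",(302,365),(510,365))]:
    P=[]
    for u,v in(a,b):
        e,d=wray({"tool_rot":[1,0,0,0],"tool_pos":np.zeros(3)},f,u/1.5625-.18,v/1.5625-.18);P.append((e,d))
    # scale so y separation is .05 (tool frame)
    k=.05/(P[1][1][1]/P[1][1][0]-P[0][1][1]/P[0][1][0])  if 0 else None
    d0,d1=P[0][1]/np.linalg.norm(P[0][1]),P[1][1]/np.linalg.norm(P[1][1])
    t=.05/np.linalg.norm(d1-d0);print(n,P[0][0]+t*d0,P[1][0]+t*d1)
E
python3 -m pendant '[[0,[-0.04,0.2,0],0],[0,[-0.08,0.5,0],0],[0,[-0.12,0.8,0],0],[0,[-0.155,0.995,0],0],[0,[-0.155,0.995,0],0]]' >/dev/null
python3 -m pendant '[[0,[-0.04,0.2,0],0],[0,[-0.08,0.5,0],0],[0,[-0.12,0.8,0],0],[0,[-0.155,0.995,0],0],[0,[-0.155,0.995,0],0]]' >/dev/null
python3 -m pendant '[[0,[-0.04,0.2,0],0],[0,[-0.08,0.5,0],0],[0,[-0.12,0.8,0],0],[0,[-0.155,0.995,0],0],[0,[-0.155,0.995,0],0],[0,[-0.155,0.995,0],0]]'
```

```text
bot [ 0.03503161 -0.02293702  0.05278894] [0.03509934 0.02706188 0.05246422]
top [ 0.0348249  -0.02343798 -0.04351954] [ 0.03493215  0.02656055 -0.04388778]
time: 7.5
tool_pos: [0.5591, -0.1141, 0.2373]
tool_rot: [-0.001, 1.0, 0.014, -0.001]
contact_force: [-0.4, -0.2, -4.4]
gripper_width: 0.58
grasp_force: 56.1
```

The mallet is upright in the grip, with its face 44–52 mm below the TCP and centred on it. I'll descend to touch the left pin.

```bash
cat > g.py <<'E'
import sys
from plant import manip
s=manip.state();print("t %.2f z %.4f xy %.4f %.4f F %s"%(s['time'],s['tool_pos'][2],*s['tool_pos'][:2],s['contact_force'].round(1)))
sys.exit(s['contact_force'][2]>float(sys.argv[1]))
E
python3 -m pendant '[[0,[-0.01,0.01,0.1],0],[0,[-0.01,0.01,0.2],0],[0,[-0.01,0.01,0.25],0],[0,[-0.01,0.01,0.25],0]]' >/dev/null
python3 g.py 5
python3 -m pendant '[[0,[0,0,0.025],0],[0,[0,0,0.025],0]]' >/dev/null; python3 g.py 5 &&
python3 -m pendant '[[0,[0,0,0.025],0],[0,[0,0,0.025],0]]' >/dev/null; python3 g.py 5 &&
python3 -m pendant '[[0,[0,0,0.025],0],[0,[0,0,0.025],0]]' >/dev/null; python3 g.py 5 &&
python3 -m pendant '[[0,[0,0,0.025],0],[0,[0,0,0.025],0]]' >/dev/null; python3 g.py 5
```

```text
t 7.90 z 0.2065 xy 0.5571 -0.1153 F [-0.1 -0.1 -4.7]
t 8.10 z 0.2061 xy 0.5584 -0.1162 F [ 0.7  0.3 -4.5]
t 8.10 z 0.2061 xy 0.5584 -0.1162 F [ 0.7  0.3 -4.5]
t 8.10 z 0.2061 xy 0.5584 -0.1162 F [ 0.7  0.3 -4.5]
t 8.10 z 0.2061 xy 0.5584 -0.1162 F [ 0.7  0.3 -4.5]False
False
False
False
False
```

```bash
sed -i 's/sys.exit(\(.*\))$/sys.exit(int(\1))/' g.py
python3 -m pendant '[[0,[0,0,0.025],0],[0,[0,0,0.025],0]]' >/dev/null; python3 g.py 5 &&
python3 -m pendant '[[0,[0,0,0.025],0],[0,[0,0,0.025],0]]' >/dev/null && python3 g.py 5 &&
python3 -m pendant '[[0,[0,0,0.025],0],[0,[0,0,0.025],0]]' >/dev/null && python3 g.py 5 &&
python3 -m pendant '[[0,[0,0,0.025],0],[0,[0,0,0.025],0]]' >/dev/null && python3 g.py 5 &&
python3 -m pendant '[[0,[0,0,0.025],0],[0,[0,0,0.025],0]]' >/dev/null && python3 g.py 5 &&
python3 -m pendant '[[0,[0,0,0.025],0],[0,[0,0,0.025],0]]' >/dev/null && python3 g.py 5
```

```text
t 8.30 z 0.2030 xy 0.5582 -0.1164 F [-0.4 -0.6 -4.2]
t 8.50 z 0.1997 xy 0.5581 -0.1163 F [-0.4 -0.9 -4.2]
t 8.70 z 0.1966 xy 0.5580 -0.1163 F [ 0.3 -0.4 -4.9]
t 8.90 z 0.1935 xy 0.5580 -0.1163 F [ 0.1 -0.8 -3.6]
t 9.10 z 0.1913 xy 0.5585 -0.1164 F [-0.8  0.3 -2.2]
t 9.30 z 0.1883 xy 0.5586 -0.1164 F [-0.9  0.4 -1.2]
```

Contact came at z≈0.192, as expected. I press on, with force gating.

```bash
python3 -m pendant '[[0,[0,0,0.025],0],[0,[0,0,0.05],0],[0,[0,0,0.075],0],[0,[0,0,0.075],0]]' >/dev/null; python3 g.py 8 &&
python3 -m pendant '[[0,[0,0,0.012],0],[0,[0,0,0.012],0]]' >/dev/null && python3 g.py 8 &&
python3 -m pendant '[[0,[0,0,0.012],0],[0,[0,0,0.012],0]]' >/dev/null && python3 g.py 8 &&
python3 -m pendant '[[0,[0,0,0.012],0],[0,[0,0,0.012],0]]' >/dev/null && python3 g.py 8 &&
python3 -m pendant '[[0,[0,0,0.012],0],[0,[0,0,0.012],0]]' >/dev/null && python3 g.py 8 &&
python3 -m pendant '[[0,[0,0,0.012],0],[0,[0,0,0.012],0]]' >/dev/null && python3 g.py 8 &&
python3 -m pendant '[[0,[0,0,0.012],0],[0,[0,0,0.012],0]]' >/dev/null && python3 g.py 8
```

```text
t 9.70 z 0.1788 xy 0.5585 -0.1164 F [ 1.4 -0.4 -0.5]
t 9.90 z 0.1777 xy 0.5585 -0.1164 F [ 0.8 -0.1 -0.2]
t 10.10 z 0.1763 xy 0.5585 -0.1164 F [ 1.7 -0.6 -1.3]
t 10.30 z 0.1748 xy 0.5585 -0.1164 F [ 1.4 -0.6  1.4]
t 10.50 z 0.1734 xy 0.5585 -0.1164 F [ 1.4 -0.7  0.8]
t 10.70 z 0.1724 xy 0.5585 -0.1164 F [ 1.4 -0.3  3.3]
t 10.90 z 0.1710 xy 0.5585 -0.1164 F [1.3 0.1 4. ]
```

```bash
python3 -m pendant '[[0,[0,0,0.012],0],[0,[0,0,0.012],0]]' >/dev/null && python3 g.py 10 &&
python3 -m pendant '[[0,[0,0,0.012],0],[0,[0,0,0.012],0]]' >/dev/null && python3 g.py 10 &&
python3 -m pendant '[[0,[0,0,0.012],0],[0,[0,0,0.012],0]]' >/dev/null && python3 g.py 10 &&
python3 -m pendant '[[0,[0,0,0.012],0],[0,[0,0,0.012],0]]' >/dev/null && python3 g.py 10 &&
python3 -m pendant '[[0,[0,0,0.012],0],[0,[0,0,0.012],0]]' >/dev/null && python3 g.py 10 &&
python3 -m pendant '[[0,[0,0,0.012],0],[0,[0,0,0.012],0]]' >/dev/null && python3 g.py 10
```

```text
t 11.10 z 0.1695 xy 0.5585 -0.1164 F [-0.1 -0.5  3.4]
t 11.30 z 0.1682 xy 0.5586 -0.1165 F [-0.2 -0.3  5.4]
t 11.50 z 0.1669 xy 0.5586 -0.1165 F [ 0.4 -0.3  5.6]
t 11.70 z 0.1656 xy 0.5586 -0.1165 F [-1.1  0.6  5. ]
t 11.90 z 0.1640 xy 0.5586 -0.1165 F [ 0.7 -0.8  5.2]
t 12.10 z 0.1619 xy 0.5585 -0.1164 F [ 1.7 -0.6  2.3]
```

The force peaked and then dropped, so the catch has probably been passed at about 30 mm. I go on gently until the stop is felt.

```bash
python3 -m pendant '[[0,[0,0,0.008],0],[0,[0,0,0.008],0]]' >/dev/null && python3 g.py 7 &&
python3 -m pendant '[[0,[0,0,0.008],0],[0,[0,0,0.008],0]]' >/dev/null && python3 g.py 7 &&
python3 -m pendant '[[0,[0,0,0.008],0],[0,[0,0,0.008],0]]' >/dev/null && python3 g.py 7 &&
python3 -m pendant '[[0,[0,0,0.008],0],[0,[0,0,0.008],0]]' >/dev/null && python3 g.py 7 &&
python3 -m pendant '[[0,[0,0,0.008],0],[0,[0,0,0.008],0]]' >/dev/null && python3 g.py 7
```

```text
t 12.30 z 0.1604 xy 0.5584 -0.1164 F [ 2.8 -0.5  0.6]
t 12.50 z 0.1595 xy 0.5584 -0.1164 F [ 1.5 -0.6  1.1]
t 12.70 z 0.1586 xy 0.5582 -0.1163 F [ 2.6 -0.5  0.8]
t 12.90 z 0.1575 xy 0.5580 -0.1163 F [ 2.2 -0.6  0.1]
t 13.10 z 0.1565 xy 0.5580 -0.1163 F [ 2.4 -0.6 -1. ]
```

```bash
python3 -m pendant '[[0,[0,0,0.008],0],[0,[0,0,0.008],0]]' >/dev/null && python3 g.py 7 &&
python3 -m pendant '[[0,[0,0,0.008],0],[0,[0,0,0.008],0]]' >/dev/null && python3 g.py 7 &&
python3 -m pendant '[[0,[0,0,0.008],0],[0,[0,0,0.008],0]]' >/dev/null && python3 g.py 7 &&
python3 -m pendant '[[0,[0,0,0.008],0],[0,[0,0,0.008],0]]' >/dev/null && python3 g.py 7 &&
python3 -m pendant '[[0,[0,0,0.008],0],[0,[0,0,0.008],0]]' >/dev/null && python3 g.py 7
```

```text
t 13.30 z 0.1560 xy 0.5581 -0.1163 F [ 1.7 -0.8  1.2]
t 13.50 z 0.1552 xy 0.5581 -0.1163 F [-0.1 -0.2  2.8]
t 13.70 z 0.1541 xy 0.5581 -0.1163 F [-1.  -0.7  2.4]
t 13.90 z 0.1530 xy 0.5581 -0.1163 F [ 0.4 -0.1  2. ]
t 14.10 z 0.1521 xy 0.5582 -0.1163 F [-1.1  0.6  3.7]
```

Run:
```python
from h import *
f=manip.grab_frame("wrist");s=manip.state();print(s['tool_pos'],s['ft_torque'],s['tool_rot'])
g=manip.grab_frame("scene")["img"][150:290,130:310,::-1]
cv2.imwrite("pics/w3.png",np.hstack([cv2.resize(f["img"][:,:,::-1],(400,300)),cv2.resize(g,(386,300))]))
```

```text
[ 0.5581707  -0.11629023  0.15208555] [0.08366819 0.07354585 0.02104323] [-9.01267664e-05  9.99903846e-01  1.38659095e-02 -1.63979427e-04]
```

View pics/w3.png

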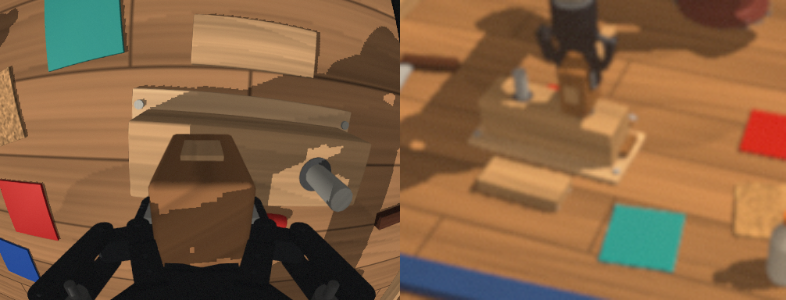

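The mallet is still square on the left pin (wrist view, around (200,200)), and the right pin stands untouched at (325,185). No stop has been felt at about 40 mm, so the earlier bump was not the catch, and I continue.

```bash
python3 -m pendant '[[0,[0,0,0.008],0],[0,[0,0,0.008],0]]' >/dev/null && python3 g.py 11 &&
python3 -m pendant '[[0,[0,0,0.008],0],[0,[0,0,0.008],0]]' >/dev/null && python3 g.py 11 &&
python3 -m pendant '[[0,[0,0,0.008],0],[0,[0,0,0.008],0]]' >/dev/null && python3 g.py 11 &&
python3 -m pendant '[[0,[0,0,0.008],0],[0,[0,0,0.008],0]]' >/dev/null && python3 g.py 11 &&
python3 -m pendant '[[0,[0,0,0.008],0],[0,[0,0,0.008],0]]' >/dev/null && python3 g.py 11 &&
python3 -m pendant '[[0,[0,0,0.008],0],[0,[0,0,0.008],0]]' >/dev/null && python3 g.py 11
```

```text
t 14.40 z 0.1521 xy 0.5583 -0.1163 F [-2.7  0.1  7. ]
t 14.60 z 0.1520 xy 0.5584 -0.1163 F [-3.7  1.7  9.8]
t 14.80 z 0.1520 xy 0.5585 -0.1163 F [-5.8  1.5 14.1]
```

z stays at 0.1520 while the force climbs to 18 N, so this is the hard stop at about 40 mm. Now I lift and check that the pin stays down.

```bash
python3 -m pendant '[[0,[0,0,-0.02],0],[0,[0,0,-0.04],0],[0,[0,0,-0.04],0]]' >/dev/null; python3 g.py 99
python3 -m pendant '[[0,[0,0,-0.025],0],[0,[0,0,-0.025],0]]' >/dev/null; python3 g.py 99
python3 -m pendant '[[0,[0,0,-0.025],0],[0,[0,0,-0.025],0]]' >/dev/null; python3 g.py 99
python3 -m pendant '[[0,[0,0,-0.1],0],[0,[0,0,-0.25],0],[0,[0,0,-0.3],0],[0,[0,0,-0.3],0]]' >/dev/null; python3 g.py 99
python3 - <<'E'
from h import *
g=manip.grab_frame("scene")["img"][165:250,150:260,::-1]
f=manip.grab_frame("top")["img"][145:225,260:370,::-1]
cv2.imwrite("pics/s4.png",np.hstack([cv2.resize(g,(390,300)),cv2.resize(f,(390,300))]))
E
```

```text
t 15.10 z 0.1542 xy 0.5582 -0.1163 F [-1.9  0.2  3.1]
t 15.30 z 0.1563 xy 0.5580 -0.1163 F [ 0.8  0.5 -1.2]
t 15.50 z 0.1590 xy 0.5576 -0.1161 F [ 0.8 -0.3 -4.1]
t 15.90 z 0.1980 xy 0.5592 -0.1167 F [ 0.1 -1.  -4.4]
```

View pics/s4.png

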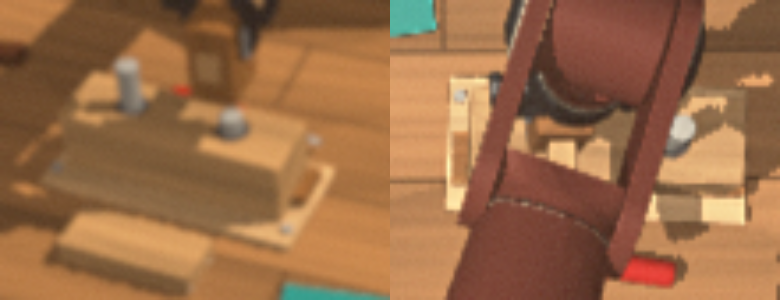

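The left pin is caught low, at (232,122) in the scene crop, and the right pin is still up at (127,85). I raise a little and shift over to the right pin.

```bash
python3 -m pendant '[[0,[0,0,-0.15],0],[0,[-0.02,0.2,-0.15],0],[0,[-0.05,0.5,-0.15],0],[0,[-0.07,0.8,-0.15],0],[0,[-0.09,0.99,-0.15],0],[0,[-0.09,0.99,-0.1],0],[0,[-0.09,0.99,-0.05],0],[0,[-0.09,0.99,-0.05],0]]' >/dev/null; python3 g.py 99
python3 -m pendant '[[0,[0,0,0.04],0],[0,[0,0,0.08],0],[0,[0,0,0.08],0]]' >/dev/null; python3 g.py 5 &&
python3 -m pendant '[[0,[0,0,0.025],0],[0,[0,0,0.05],0],[0,[0,0,0.05],0]]' >/dev/null; python3 g.py 5
```

```text
t 16.80 z 0.1995 xy 0.5497 -0.2340 F [-0.4  0.9 -5.2]
t 17.10 z 0.1920 xy 0.5508 -0.2347 F [ 0.1 -0.3 -3.7]
t 17.40 z 0.1868 xy 0.5510 -0.2351 F [ 0.4  2.5 -0.7]
```

```bash
python3 -m pendant '[[0,[0,0,0.025],0],[0,[0,0,0.05],0],[0,[0,0,0.07],0],[0,[0,0,0.07],0]]' >/dev/null; python3 g.py 8 &&
python3 -m pendant '[[0,[0,0,0.01],0],[0,[0,0,0.01],0]]' >/dev/null && python3 g.py 10 &&
python3 -m pendant '[[0,[0,0,0.01],0],[0,[0,0,0.01],0]]' >/dev/null && python3 g.py 10 &&
python3 -m pendant '[[0,[0,0,0.01],0],[0,[0,0,0.01],0]]' >/dev/null && python3 g.py 10 &&
python3 -m pendant '[[0,[0,0,0.01],0],[0,[0,0,0.01],0]]' >/dev/null && python3 g.py 10 &&
python3 -m pendant '[[0,[0,0,0.01],0],[0,[0,0,0.01],0]]' >/dev/null && python3 g.py 10 &&
python3 -m pendant '[[0,[0,0,0.01],0],[0,[0,0,0.01],0]]' >/dev/null && python3 g.py 10 &&
python3 -m pendant '[[0,[0,0,0.01],0],[0,[0,0,0.01],0]]' >/dev/null && python3 g.py 10 &&
python3 -m pendant '[[0,[0,0,0.01],0],[0,[0,0,0.01],0]]' >/dev/null && python3 g.py 10 &&
python3 -m pendant '[[0,[0,0,0.01],0],[0,[0,0,0.01],0]]' >/dev/null && python3 g.py 10 &&
python3 -m pendant '[[0,[0,0,0.01],0],[0,[0,0,0.01],0]]' >/dev/null && python3 g.py 10
```

```text
t 17.80 z 0.1792 xy 0.5511 -0.2352 F [-2.2  3.8  2.9]
t 18.00 z 0.1782 xy 0.5512 -0.2352 F [-2.1  4.5  5.1]
t 18.20 z 0.1766 xy 0.5511 -0.2352 F [-1.8  3.8  3.8]
t 18.40 z 0.1742 xy 0.5510 -0.2353 F [ 1.   2.7 -0.1]
t 18.60 z 0.1727 xy 0.5509 -0.2355 F [ 2.   1.6 -0.9]
t 18.80 z 0.1715 xy 0.5507 -0.2357 F [ 0.6  1.5 -1.8]
t 19.00 z 0.1705 xy 0.5506 -0.2357 F [ 1.8 -0.7 -2.2]
t 19.20 z 0.1696 xy 0.5507 -0.2357 F [ 0.1 -0.2 -0.8]
t 19.40 z 0.1688 xy 0.5507 -0.2357 F [-1.1 -0.2  1.5]
t 19.60 z 0.1675 xy 0.5507 -0.2357 F [0.2 0.9 0.5]
t 19.80 z 0.1661 xy 0.5507 -0.2356 F [-0.8 -1.4  1.7]
```

```bash
python3 -m pendant '[[0,[0,0,0.01],0],[0,[0,0,0.01],0]]' >/dev/null && python3 g.py 10 &&
python3 -m pendant '[[0,[0,0,0.01],0],[0,[0,0,0.01],0]]' >/dev/null && python3 g.py 10 &&
python3 -m pendant '[[0,[0,0,0.01],0],[0,[0,0,0.01],0]]' >/dev/null && python3 g.py 10 &&
python3 -m pendant '[[0,[0,0,0.01],0],[0,[0,0,0.01],0]]' >/dev/null && python3 g.py 10 &&
python3 -m pendant '[[0,[0,0,0.01],0],[0,[0,0,0.01],0]]' >/dev/null && python3 g.py 10 &&
python3 -m pendant '[[0,[0,0,0.01],0],[0,[0,0,0.01],0]]' >/dev/null && python3 g.py 10 &&
python3 -m pendant '[[0,[0,0,0.01],0],[0,[0,0,0.01],0]]' >/dev/null && python3 g.py 10 &&
python3 -m pendant '[[0,[0,0,0.01],0],[0,[0,0,0.01],0]]' >/dev/null && python3 g.py 10 &&
python3 -m pendant '[[0,[0,0,0.01],0],[0,[0,0,0.01],0]]' >/dev/null && python3 g.py 10 &&
python3 -m pendant '[[0,[0,0,0.01],0],[0,[0,0,0.01],0]]' >/dev/null && python3 g.py 10
```

```text
t 20.00 z 0.1655 xy 0.5508 -0.2357 F [-2.3 -0.2  3.7]
t 20.20 z 0.1655 xy 0.5509 -0.2357 F [-3.2  1.2  9. ]
t 20.40 z 0.1654 xy 0.5510 -0.2357 F [-5.9  1.4 13.1]
```

The hard stop is at z≈0.1655, about 27 mm deep, and the force is 17 N. I lift and look.

```bash
python3 -m pendant '[[0,[0,0,-0.02],0],[0,[0,0,-0.04],0],[0,[0,0,-0.04],0]]' >/dev/null; python3 g.py 99
python3 -m pendant '[[0,[0,0,-0.025],0],[0,[0,0,-0.025],0]]' >/dev/null; python3 g.py 99
python3 -m pendant '[[0,[0,0,-0.025],0],[0,[0,0,-0.025],0]]' >/dev/null; python3 g.py 99
python3 -m pendant '[[0,[0,0,-0.1],0],[0,[0,0,-0.3],0],[0,[0,0,-0.55],0],[0,[0,0,-0.55],0],[0,[0,0,-0.55],0]]' >/dev/null; python3 g.py 99
python3 - <<'E'
from h import *
import pickle
g=manip.grab_frame("scene")["img"][165:250,150:260,::-1]
f=manip.grab_frame("wrist");s=manip.state();pickle.dump((s,f),open("W5.pkl","wb"));print(s["tool_pos"],s["gripper_width"])
cv2.imwrite("pics/s5.png",np.hstack([cv2.resize(g,(390,300)),cv2.resize(f["img"][:,:,::-1],(400,300))]))
E
```

```text
t 20.70 z 0.1673 xy 0.5508 -0.2356 F [-1.2 -1.   1.5]
t 20.90 z 0.1696 xy 0.5507 -0.2351 F [ 1.2 -1.3 -0.4]
t 21.10 z 0.1724 xy 0.5503 -0.2348 F [ 0.1  0.5 -4.1]
t 21.60 z 0.2400 xy 0.5511 -0.2355 F [-0.3  0.2 -5.6]
[ 0.54992315 -0.23485809  0.23719545] 0.5816385401137164
```

View pics/s5.png

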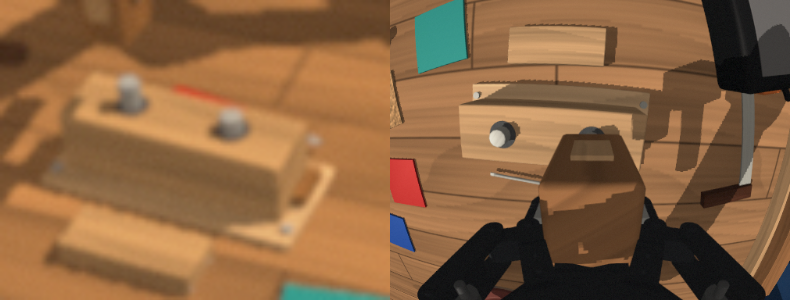

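Both pins stay down (scene crop (128,92) and (232,122)), and the mallet is still square in the grip. I take it back over the pad.

```bash
python3 -m pendant '[[0,[0.04,-0.2,0],0],[0,[0.08,-0.5,0],0],[0,[0.12,-0.8,0],0],[0,[0.143,-0.982,0],0],[0,[0.143,-0.982,0],0]]' >/dev/null
python3 -m pendant '[[0,[0.04,-0.2,0],0],[0,[0.08,-0.5,0],0],[0,[0.12,-0.8,0],0],[0,[0.143,-0.982,0],0],[0,[0.143,-0.982,0],0]]' >/dev/null
python3 -m pendant '[[0,[0.04,-0.2,0],0],[0,[0.08,-0.5,0],0],[0,[0.12,-0.8,0],0],[0,[0.143,-0.982,0],0],[0,[0.143,-0.982,0],0]]' >/dev/null
python3 -m pendant '[[0,[0.04,-0.2,0],0],[0,[0.08,-0.5,0],0],[0,[0.12,-0.8,0],0],[0,[0.143,-0.982,0],0],[0,[0.143,-0.982,0],0]]' >/dev/null; python3 g.py 99
python3 -m pendant '[[0,[0,0,0.2],0],[0,[0,0,0.5],0],[0,[0,0,0.8],0],[0,[0,0,0.9],0],[0,[0,0,0.9],0]]' >/dev/null; python3 g.py 99
python3 -m pendant '[[0,[0,0,0.2],0],[0,[0,0,0.4],0],[0,[0,0,0.5],0],[0,[0,0,0.5],0],[0,[0,0,0.5],0]]' >/dev/null; python3 g.py 99
```

```text
t 23.70 z 0.2378 xy 0.6062 0.2385 F [ 0.4 -1.  -4.4]
t 24.20 z 0.1277 xy 0.6045 0.2356 F [-0.8  0.8 -4. ]
t 24.70 z 0.0731 xy 0.6075 0.2377 F [ 0.1  0.1 -4.4]
```

```bash
python3 -m pendant '[[0,[0,0,0.05],0],[0,[0,0,0.12],0],[0,[0,0,0.16],0],[0,[0,0,0.16],0],[0,[0,0,0.16],0]]' >/dev/null; python3 g.py 99
python3 -m pendant '[[0,[0,0,0.016],0],[0,[0,0,0.016],0]]' >/dev/null; python3 g.py -1 &&
python3 -m pendant '[[0,[0,0,0.016],0],[0,[0,0,0.016],0]]' >/dev/null && python3 g.py -1 &&
python3 -m pendant '[[0,[0,0,0.016],0],[0,[0,0,0.016],0]]' >/dev/null && python3 g.py -1 &&
python3 -m pendant '[[0,[0,0,0.016],0],[0,[0,0,0.016],0]]' >/dev/null && python3 g.py -1
```

```text
t 25.20 z 0.0517 xy 0.6061 0.2376 F [-0.6 -1.  -4.6]
t 25.40 z 0.0502 xy 0.6064 0.2377 F [-0.7 -0.6 -4.4]
t 25.60 z 0.0498 xy 0.6067 0.2378 F [-3.8 -1.1  3.5]
```

The face is on the pad at the same TCP height as at pick-up. I release and then back off upwards.

```bash
python3 -m pendant '[[0.7,[0,0,0],0],[0.8,[0,0,0],0],[1,[0,0,0],0],[1,[0,0,0],0],[1,[0,0,0],0],[1,[0,0,0],0],[1,[0,0,0],0]]'
python3 -m pendant '[[1,[0,0,-0.1],0],[1,[0,0,-0.3],0],[1,[0,0,-0.6],0],[1,[0,0,-0.9],0],[1,[0,0,-0.9],0]]' >/dev/null
python3 -m pendant '[[1,[0,0,-0.4],0],[1,[0,0,-0.7],0],[1,[0,0,-0.7],0],[1,[0,0,-0.7],0]]'
python3 - <<'E'
from h import *
g=manip.grab_frame("scene")["img"][165:285,150:345,::-1]
f=manip.grab_frame("wrist")
cv2.imwrite("pics/s6.png",np.hstack([cv2.resize(g,(390,300)),cv2.resize(f["img"][:,:,::-1],(400,300))]))
E
```

```text
time: 26.3
tool_pos: [0.6063, 0.2377, 0.0483]
tool_rot: [-0.0, 1.0, 0.014, -0.0]
contact_force: [-0.0, -0.7, 0.2]
gripper_width: 1.003
grasp_force: 0.0
time: 27.2
tool_pos: [0.6069, 0.2379, 0.2423]
tool_rot: [-0.0, 1.0, 0.014, 0.002]
contact_force: [-1.1, 0.9, -1.5]
gripper_width: 1.003
grasp_force: 0.0
```

View pics/s6.png

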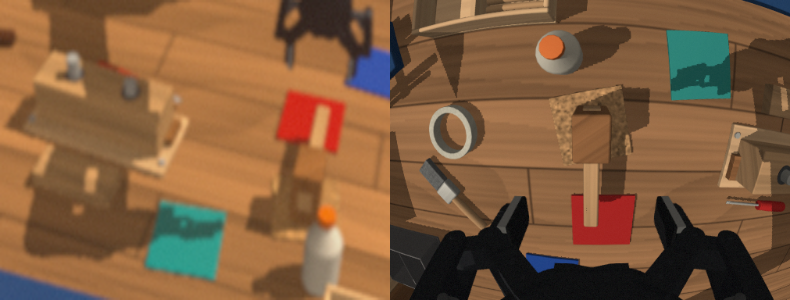

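The mallet stands upright in the middle of the cork pad (wrist view (592,135)), both pins are down ((73,67) and (130,88) in the scene crop), and the bystanders are in place. I hand the job in.

```bash
python3 -c "
from plant import manip
print(manip.job_done())"
```

```text
the job is handed in; nothing more can be done
None
```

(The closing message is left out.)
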